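# Open the clamped vial jar and put its screw cap in the tray

## Task

Open the amber jar that is clamped in the metal block: unscrew its ribbed black cap (counter-clockwise seen from above) until the thread lets go, lift it straight up clear of the jar without forcing it, and set it down gently, right way up and flat, on the floor of the steel tray; do not let it fall. Leave the knob-lidded jar, the carton and the vial undisturbed.

Things in the scene. Friction and masses are not known exactly. Their poses are not given: they have to be found in the camera images.
- cap_mid (a point): Ribbed black plastic screw cap, 62 mm across, 35 mm high, about 70 g, hollow, open below; at the start it is screwed fully down on the clamped jar. The point is on its axis, half-way up (17.5 mm below its flat top); z along its axis, up. It turns lightly and stays where it is left; it cannot be pulled off before the thread lets go.
- jar_rim (a point): Centre of the mouth of the amber glass jar (72 mm across) held in a 100 x 100 x 45 mm aluminium clamp block; it neither slides nor turns. 126 mm above the desk, top of the neck; z up. With the cap screwed down, the cap's top is 4 mm above this point and its lower edge 31 mm below it. The jar's shoulder begins 3 mm under that edge and slopes out to full width 46 mm below this point.
- jar_neck (a point): Foot of the jar's neck, on its axis, 34 mm below the mouth; neck 47 mm across, 54 mm over the thread. Two-start right-hand thread, about 1 mm of play: counter-clockwise seen from above raises the cap 15 mm per turn (2.4 mm per rad). After about 1.45 turns (9.1 rad), 21 mm up, it lets go; its edge must then rise 10 mm more to clear the mouth. Turning a little farther does no harm.
- tray_in (a point): Open steel tray, outside 160 mm (its x) by 210 mm (its y) by 18 mm high, walls and floor 4 mm thick, fixed to the desk. The point is the centre of its inner floor, 4 mm above the desk; z up.
- knob_jar_mid (a point): Bystander: loose smaller amber jar, 74 mm across, 103 mm high, with a flat steel lid that has a small knob; no clamp block. Point on its axis, 50 mm above the desk. It and the clamped jar may stand on either side.
- carton_mid (a point): Bystander: loose cream carton 80 (x) by 190 (y) by 36 mm high; point at its centre.
- vial_mid (a point): Bystander: loose small glass vial with aluminium crimp cap, 28 mm across, 62 mm high, upright; point on its axis, half-way up.
Things that resemble listed ones, but are neither listed nor needed, are in the scene too. Of the things like the part that bears cap_mid, leave any that is yellow; of the rest the smaller one is meant.

How it is judged (in metres and radians):
On the way, in this order (a step that is already met when the one before it is completed fails the run):
1. the cap has been screwed up at least 9 mm along the jar's thread, still upright on the jar's axis (z of cap_mid in the frame of jar_rim between -0.0045 and 0.012 m and horizontal distance between cap_mid and jar_rim below 0.005 m and angle between cap_mid's own z axis and vertical below 0.12 rad), for 0.1 s.
2. the cap is off: its lower edge is above the jar's rim, over the jar (z of cap_mid in the frame of jar_rim above 0.022 m and horizontal distance between cap_mid and jar_rim below 0.03 m), for 0.05 s.
At the end, for the whole second after the job is handed in: The cap stands right way up (within 0.1 rad) and at rest on the tray's inner floor (middle of the cap 17.5 mm above it, within 3 mm, wholly inside the walls), released; the other jar, the carton and the vial are within 20 mm of where they began (z of cap_mid in the frame of tray_in between 0.0145 and 0.0205 m and x of cap_mid in the frame of tray_in between -0.06 and 0.06 m and y of cap_mid in the frame of tray_in between -0.085 and 0.085 m and angle between cap_mid's own z axis and vertical below 0.1 rad and linear speed of cap below 0.02 m/s and distance of each of knob_jar_mid, carton_mid, vial_mid from where it was at the start of the episode below 0.02 m); the robot touches nothing.
It fails at once if the cap is dropped: falling faster than 0.6 m/s with no finger on it (contact force between cap and the fingers below 0.05 N and linear speed of cap above 0.6 m/s).
It fails at once if the cap is forced against the jar with more than 140 N (contact force between cap and jar above 140 N).
It fails at once if a bystander is knocked over or pushed more than 20 mm (distance of any of knob_jar_mid, carton_mid, vial_mid from where it was at the start of the episode above 0.02 m).
It also fails if it takes over 69 s, if anything falls off the work surface, if the arm or the gripper's body presses on something with over 40 N, if the wrist force passes 120 N, or if a joint passes its speed limit or range.

## Robot

A 6-joint arm with a two-finger parallel gripper is mounted at the origin on the work surface. World frame = base frame: x ahead of the robot, y to its left, z up, the work surface at z = 0. Lengths are in m, angles in degrees, forces in N, time in s.
With the tool pointing down it reaches from about 0.35 to 0.725 m from the base axis. Payload 4.3 kg.
Tool frame: the origin (TCP) lies midway between the tips of the shut fingers; the grasp point (between the pads) lies 19 mm behind it; z points along the fingers, y is the line along which they close (so a half turn about z gives the same grasp; the last joint's range is limited). The gripper opens to 85 mm and grips with 20 to 120 N. Pads are 22 mm wide; open, the fingers measure 114 mm over their backs; the gripper's body (76 mm by 85 mm) begins 54 mm behind the grasp point. The pads swing forward as they close: fully open they stand 13 mm farther back than shut.
Start: joints at [-78.742, 21.618, 4.641, 73.018, 0, 83.68], TCP at [0.174, -0.548, 0.231] pointing down, gripper open.
Joint ranges: [-156.06, 156.06], [-48.1, 94.91], [-58.44, 69.94], [-101.28, 121.22], [-78.64, 73.56], [-180, 180]. Speed limits (degrees/s): [147.25, 147.25, 180, 180, 180, 180].

## Interface

Orientations are given as [roll, pitch, yaw] about the fixed x, y, z axes, in that order (R = Rz(yaw) Ry(pitch) Rx(roll)).
In Python, from bench import r gives the robot as it stands.
- The arm moves only by the tool send_rows, never from a script. Its argument "deltas" is a list of rows, each a list of 7 numbers: the opening in per cent of the stroke, from 0 (shut) to 100 (fully open), then the shift along the world's x, y, z in units of 30 mm (1.0 is 30 mm), then the turn, a rotation vector about the world's x, y, z in units of 5 degrees (1.0 is 5 degrees). A call has 1 to 12 rows; each row shifts and turns the commanded pose from where the row before left it; what a row does not reach is not made up. A row lasts 1/8 s, in which the tool goes at most 62.5 mm and 10.7 degrees, less where a joint would pass 70% of its speed; a pose out of reach is approached as far as the arm can. A call is refused whole if a number of a shift passes 1 or a number of a turn 1, either way. A call with a gripper value outside its range is refused whole. The fingers move at their own pace and stop on an object; the grip force is fixed at half the most. Time passes only in rows, so rows that do not move let the fingers close. It gives the time, the measured TCP pose, the force, the opening and the grip force at its end, in the units of the state.
- r.observe(): the state, without advancing time (a new reading comes with each control period).
- r.snapshot(name): name is "scene" or "top" or "wrist"; returns a dict with "color" (420x560x3 uint8, red, green, blue), "K" (3x3 intrinsics, pixels), "k1" (the pictures are not rectified: a ray, as slopes to the right and down, at radius r is drawn at 1 + k1 r^2 times it, then the intrinsics apply), "view" (4x4, takes a point from world to camera coordinates). Camera axes: x right, y up, looking along -z (the intrinsics and any distortion apply to the point x, -y, -z); pixel columns grow to the right and rows downward; lengths in m; the calibration is good to about 2 mm. A picture is of the moment at which its call begins. There is no depth.
- r.close_job(): hands the job in; it is judged then, once.
The state is a dict: "time": time; "joint_positions": joint angles; "dq": joint speeds; "joint_efforts": joint torques, N m; "tcp_pos": TCP position; "orientation": TCP orientation; "wrist_force": force on the tool from outside, world axes, zero at the start; "moment": the same for the moment, N m; "finger_gap": opening from 0.0 (shut) to 1.0 (fully open); "finger_force": force on a finger pad.
Only numpy, scipy, OpenCV 4.12 (cv2) and the standard library are available. Lean on these libraries where they do the work, as an engineer would, in place of code of your own. Each camera call takes 0.05 s, during which the arm holds its last target. There are 200 camera calls.

## Working session

There is one attempt and no reset: what is moved stays moved. The work goes in short steps, Python scripts to look and compute and a tool call to move; the robot and the scene stay as the last step left them, time stands still between calls to the robot, and variables do not carry over. Pictures are saved under pics/ and viewed, at most 10 in all, crops included, and the job is handed in when it is done.

Besides the shell and the picture viewer there is one more tool, called after "Request:" as name(argument=value, ...) on one line, values as JSON. send_rows: Moves the arm, as the interface text tells. Its arguments: {"type":"object","properties":{"deltas":{"type":"array","items":{"type":"array","items":{"type":"number"}}}},"required":["deltas"]}

```bash
mkdir -p pics
cat > h.py <<'E'
import numpy as np, cv2
from bench import r
def snap(n,f):
    s=r.snapshot(n); cv2.imwrite(f,cv2.cvtColor(s["color"],cv2.COLOR_RGB2BGR)); np.savez(f+".npz",K=s["K"],k1=s["k1"],view=s["view"]); return s
def ray(f,u,v):
    d=np.load(f+".npz"); K=d["K"];k1=float(d["k1"]);V=d["view"]
    p=cv2.undistortPoints(np.array([[[u,v]]],float),K,np.array([k1,0,0,0,0.]))[0,0]
    R=V[:3,:3];c=-R.T@V[:3,3]; return c,R.T@np.array([p[0],-p[1],-1])
def atz(f,u,v,z):
    c,d=ray(f,u,v); return c+d*(z-c[2])/d[2]
def proj(f,P):
    d=np.load(f+".npz"); K=d["K"];V=d["view"]; q=V[:3,:3]@np.array(P)+V[:3,3]
    x=np.array([q[0],-q[1]])/-q[2]; x=x*(1+float(d["k1"])*(x@x)); return (K@[x[0],x[1],1])[:2]
E
python3 - <<'E'
from h import *
for n in("scene","top"):
    s=snap(n,f"pics/{n}.png"); print(n,s["K"].round(1).tolist(),s["k1"],s["view"].round(3).tolist())
print(r.observe())
E
```

```text
scene [[436.3, 0.0, 275.0], [0.0, 436.3, 204.9], [0.0, 0.0, 1.0]] -0.07454938686362854 [[-0.14, 0.99, -0.009, 0.147], [-0.577, -0.074, 0.813, 0.217], [0.804, 0.119, 0.582, -1.354], [0.0, 0.0, 0.0, 1.0]]
top [[431.2, 0.0, 277.9], [0.0, 431.2, 213.9], [0.0, 0.0, 1.0]] -0.06239673549873205 [[0.003, -1.0, -0.023, -0.055], [0.993, 0.0, 0.122, -0.576], [-0.122, -0.023, 0.992, -0.813], [0.0, 0.0, 0.0, 1.0]]
{'time': 0.1, 'joint_positions': array([-7.87428170e+01,  2.16578076e+01,  4.57030535e+00,  7.30183566e+01,
        1.23685022e-03,  8.36791959e+01]), 'dq': array([-0.01684793, -0.05283747,  0.16782903,  0.03986477,  0.0317733 ,
        0.02033618]), 'joint_efforts': array([-1.32731502e-04, -4.64693999e+01,  2.70581621e+01,  1.20372826e-02,
       -2.21183350e-04, -2.19120841e-05]), 'tcp_pos': array([ 0.17353811, -0.54756867,  0.23045144]), 'orientation': array([-1.79894921e+02, -1.28838692e-02,  1.75779741e+01]), 'wrist_force': array([ 0.65892776, -0.06659483, -0.30680551]), 'moment': array([-0.02307241, -0.02770543,  0.02192116]), 'finger_force': 0.0, 'finger_gap': 0.9998969018746547}
```

View pics/scene.png

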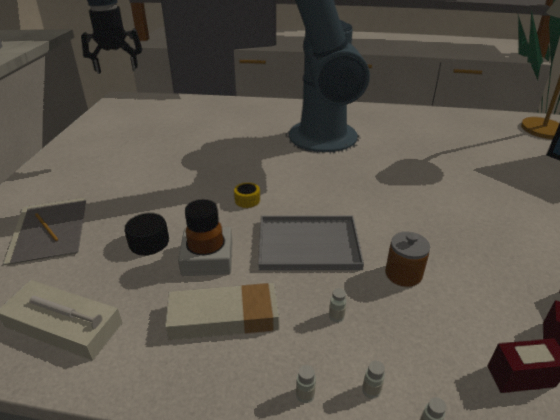

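View pics/top.png

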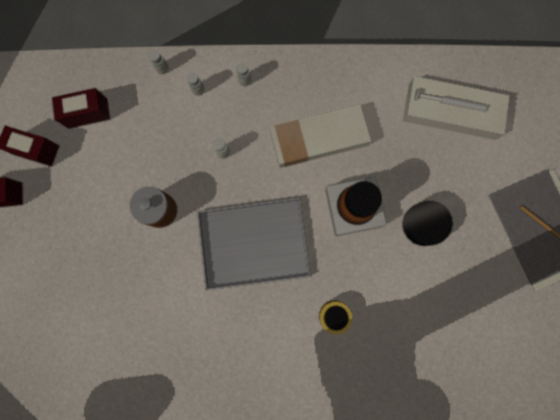

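The clamped jar's black cap is at scene (202,213) and top (362,199). The tray is at top (255,242) and the knob jar at top (153,207). The loose big cap and the yellow cap are decoys. Next I'll enlarge the cap and tray.

Run:
```python
from h import *
a=cv2.imread("pics/top.png"); c=cv2.resize(a[150:300,190:390],None,fx=4,fy=4,interpolation=cv2.INTER_CUBIC)
cv2.imwrite("pics/topc.png",cv2.convertScaleAbs(c,alpha=2.2,beta=10))
```

```text
(no output)
```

View pics/topc.png

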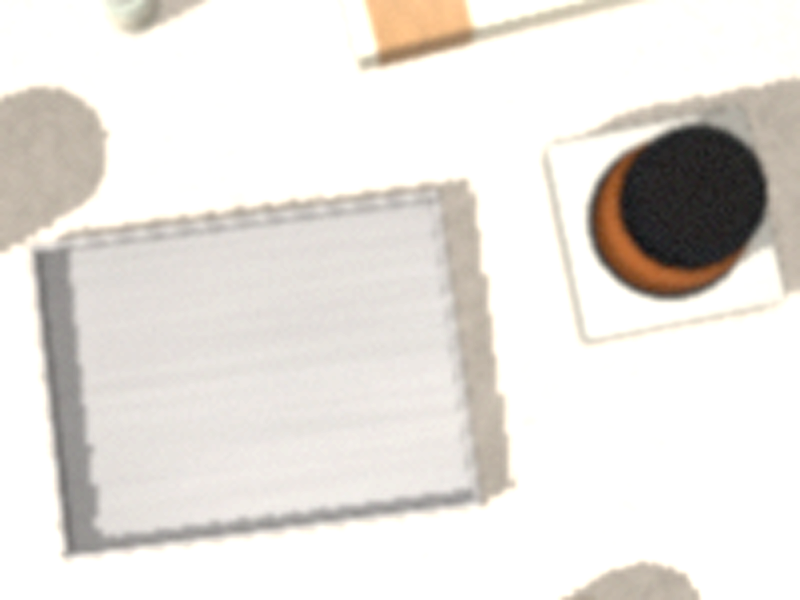

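Run:
```python
from h import *
f="pics/top.png"
g=lambda x,y,z:atz(f,190+x/4,150+y/4,z).round(4)
print("cap",g(697,193,.13),g(621,197,.13),g(767,193,.13),g(697,125,.13),g(694,270,.13))
for p in((35,245),(68,552),(480,498),(437,190)):print("tray",g(*p,.018))
c=atz("pics/scene.png",202,211,.13);print("scene cap",c)
for p in((223,150,.062),(153,197,.1),(320,134,.036)): print(atz(f,*p).round(3))
print(proj("pics/scene.png",g(697,193,.13)))
```

```text
cap [ 0.5919 -0.2069  0.13  ] [ 0.5901 -0.1737  0.13  ] [ 0.5919 -0.2376  0.13  ] [ 0.6221 -0.2076  0.13  ] [ 0.558  -0.2049  0.13  ]
tray [0.5834 0.1066 0.018 ]
tray [0.4303 0.0865 0.018 ]
tray [ 0.4577 -0.117   0.018 ]
tray [ 0.6113 -0.0963  0.018 ]
scene cap [ 0.60419884 -0.20034305  0.13      ]
[0.698 0.053 0.062]
[0.599 0.175 0.1  ]
[ 0.738 -0.138  0.036]
[200.43601791 206.92766179]
```

Request:
send_rows(deltas=[[100,1,0.82,0,0,0,-0.33],[100,1,0.82,0,0,0,-0.33],[100,1,0.82,0,0,0,-0.33],[100,1,0.82,0,0,0,-0.33],[100,1,0.82,0,0,0,-0.33],[100,1,0.82,0,0,0,-0.33],[100,1,0.82,0,0,0,-0.33],[100,1,0.82,0,0,0,-0.33],[100,1,0.82,0,0,0,-0.33],[100,1,0.82,0,0,0,-0.33],[100,1,0.82,0,0,0,-0.33],[100,1,0.82,0,0,0,-0.33]])

```text
time: 1.6
tcp_pos: [0.5343, -0.2519, 0.2308]
orientation: [-180.0, 0.1, -2.3]
wrist_force: [0.3, -0.7, -0.7]
finger_gap: 0.998
finger_force: 0.0
```

Request:
send_rows(deltas=[[100,0.8,0.65,0,0,0,0],[100,0.6,0.5,0,0,0,0],[100,0.4,0.3,0,0,0,0],[100,0.12,0.1,0,0,0,0],[100,0,0,0,0,0,0],[100,0,0,0,0,0,0]])

```text
time: 2.35
tcp_pos: [0.5907, -0.2071, 0.2314]
orientation: [180.0, 0.0, -2.3]
wrist_force: [-0.1, -0.9, 0.2]
finger_gap: 1.002
finger_force: 0.0
```

Run:
```python
from h import *
snap("wrist","pics/w1.png"); o=r.observe(); print(o["tcp_pos"],o["orientation"],o["joint_positions"],o["wrist_force"])
for P in((.591,-.206,.13),(.521,-.005,.018)): print(proj("pics/w1.png",P))
```

```text
[ 0.59075483 -0.20710175  0.23146275] [ 1.79983403e+02  6.27487398e-03 -2.28026313e+00] [-2.51138794e+01  2.78937675e+01  1.42971059e+01  7.64026811e+01
 -1.77311034e-02  1.57166383e+02] [ 0.59336524 -0.19315817 -0.56893739]
[276.61273565 208.03287075]
[130.72934749 236.33077425]
```

View pics/w1.png

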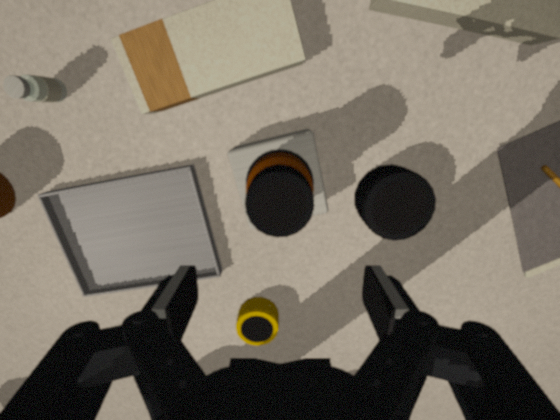

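Wrist view: the clamped cap is around (279,202), the tray's right-hand corner at (218,272) and the yellow cap at (258,322). I'll enlarge the cap to separate its top face from its side.

Run:
```python
from h import *
a=cv2.imread("pics/w1.png"); c=cv2.resize(a[120:245,215:340],None,fx=4.8,fy=4.8,interpolation=cv2.INTER_CUBIC)
for P,col in(((.591,-.206,.13),(0,0,255)),((.595,-.209,.13),(0,255,0))):
    for z,rr in((.13,.031),(.095,.031)):
        q=[(proj("pics/w1.png",(P[0]+rr*np.cos(t),P[1]+rr*np.sin(t),z))-[215,120])*4.8 for t in np.linspace(0,6.3,50)]
        cv2.polylines(c if z==9 else c,[np.int32(q)],True,col)
c=np.uint8(255*(c/255.)**.5)
cv2.imwrite("pics/w1c.png",c)
```

```text
(no output)
```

View pics/w1c.png

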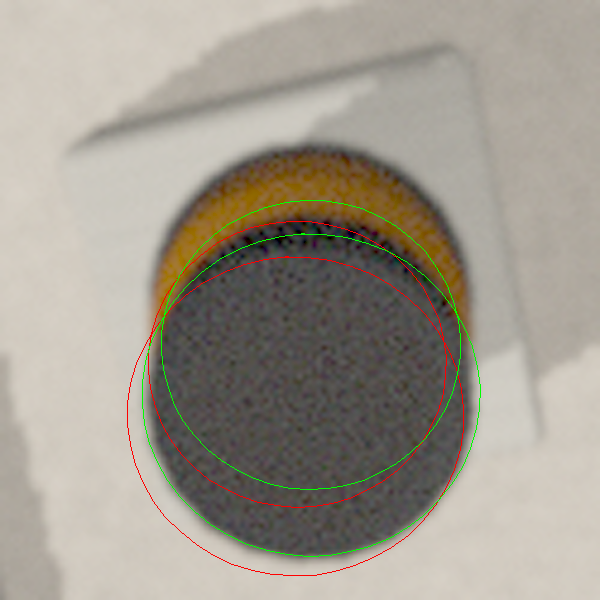

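Blending both views puts the cap axis at about (0.593, -0.208). I'll go down and grip.

Request:
send_rows(deltas=[[100,0.075,-0.03,-0.7,0,0,0],[100,0,0,-0.9,0,0,0],[100,0,0,-0.9,0,0,0],[100,0,0,-0.9,0,0,0],[100,0,0,-0.7,0,0,0],[100,0,0,-0.4,0,0,0],[100,0,0,-0.1,0,0,0],[100,0,0,0,0,0,0]])

```text
time: 3.4
tcp_pos: [0.5938, -0.2077, 0.094]
orientation: [180.0, -0.0, -2.2]
wrist_force: [1.0, 0.5, 0.0]
finger_gap: 0.998
finger_force: 0.0
```

Request:
send_rows(deltas=[[40,0,0,0,0,0,0],[40,0,0,0,0,0,0],[40,0,0,0,0,0,0],[40,0,0,0,0,0,0],[40,0,0,0,0,0,0],[40,0,0,0,0,0,0],[40,0,0,0,0,0,0],[40,0,0,0,0,0,0]])

```text
time: 4.4
tcp_pos: [0.5943, -0.2073, 0.0948]
orientation: [180.0, -0.1, -2.2]
wrist_force: [-0.7, 2.1, 6.2]
finger_gap: 0.71
finger_force: 65.3
```

Request:
send_rows(deltas=[[40,0,0,0.007,0,0,1],[40,0,0,0.007,0,0,1],[40,0,0,0.007,0,0,1],[40,0,0,0.007,0,0,1],[40,0,0,0.007,0,0,1],[40,0,0,0.007,0,0,1],[40,0,0,0.007,0,0,1],[40,0,0,0.007,0,0,1],[40,0,0,0.007,0,0,1],[40,0,0,0.007,0,0,1],[40,0,0,0.007,0,0,1],[40,0,0,0.007,0,0,1]])

```text
time: 5.9
tcp_pos: [0.594, -0.207, 0.0963]
orientation: [180.0, -0.1, 58.0]
wrist_force: [0.6, 1.4, 0.3]
finger_gap: 0.711
finger_force: 65.0
```

Request:
send_rows(deltas=[[40,0,0,0.007,0,0,1],[40,0,0,0.007,0,0,1],[40,0,0,0.007,0,0,1],[40,0,0,0.007,0,0,1],[40,0,0,0.007,0,0,1],[40,0,0,0.007,0,0,1],[40,0,0,0.007,0,0,1],[40,0,0,0.007,0,0,1],[40,0,0,0.007,0,0,1],[40,0,0,0.007,0,0,1],[40,0,0,0.007,0,0,1],[40,0,0,0.007,0,0,1]])

```text
time: 7.4
tcp_pos: [0.594, -0.207, 0.0989]
orientation: [179.9, 0.0, 118.0]
wrist_force: [1.1, 1.6, 1.4]
finger_gap: 0.713
finger_force: 65.0
```

Request:
send_rows(deltas=[[40,0,0,0.007,0,0,1],[40,0,0,0.007,0,0,1],[40,0,0,0.007,0,0,1],[40,0,0,0.007,0,0,1],[40,0,0,0.007,0,0,1],[40,0,0,0.007,0,0,1],[40,0,0,0.007,0,0,1],[40,0,0,0.007,0,0,1],[40,0,0,0.007,0,0,1],[40,0,0,0.007,0,0,1],[40,0,0,0.007,0,0,1],[40,0,0,0.007,0,0,1]])

```text
time: 8.9
tcp_pos: [0.5936, -0.207, 0.1013]
orientation: [180.0, 0.0, 178.0]
wrist_force: [-0.5, 1.6, 2.4]
finger_gap: 0.715
finger_force: 65.0
```

```bash
python3 -c "
from h import *
o=r.observe(); print(o['tcp_pos'],o['joint_positions'],o['wrist_force'],o['moment'])"
```

```text
[ 0.59362303 -0.20704171  0.10132409] [-2.50230006e+01  3.13435338e+01  4.08419347e-01  5.90565129e+01
  3.38414299e-02 -2.29765269e+01] [-0.52854998  1.60409956  2.3813484 ] [ 0.22556897  0.18159241 -0.06251111]
```

Request:
send_rows(deltas=[[40,0,0,0.007,0,0,1],[40,0,0,0.007,0,0,1],[40,0,0,0.007,0,0,1],[40,0,0,0.007,0,0,1],[40,0,0,0.007,0,0,1],[40,0,0,0.007,0,0,1],[40,0,0,0.007,0,0,1],[40,0,0,0.007,0,0,1],[40,0,0,0.007,0,0,1],[40,0,0,0.007,0,0,1],[40,0,0,0.007,0,0,1],[40,0,0,0.007,0,0,1]])

```text
time: 10.4
tcp_pos: [0.5936, -0.2075, 0.1038]
orientation: [-180.0, -0.0, -122.1]
wrist_force: [0.2, 0.0, 0.8]
finger_gap: 0.711
finger_force: 65.0
```

Request:
send_rows(deltas=[[40,0,0,0.007,0,0,1],[40,0,0,0.007,0,0,1],[40,0,0,0.007,0,0,1],[40,0,0,0.007,0,0,1],[40,0,0,0.007,0,0,1],[40,0,0,0.007,0,0,1],[40,0,0,0.007,0,0,1],[40,0,0,0.007,0,0,1],[40,0,0,0.007,0,0,1],[40,0,0,0.007,0,0,1],[40,0,0,0.007,0,0,1],[40,0,0,0.007,0,0,1]])

```text
time: 11.9
tcp_pos: [0.5939, -0.2075, 0.1063]
orientation: [-180.0, -0.0, -62.1]
wrist_force: [0.4, 0.4, 1.2]
finger_gap: 0.708
finger_force: 64.9
```

Request:
send_rows(deltas=[[40,0,0,0.007,0,0,1],[40,0,0,0.007,0,0,1],[40,0,0,0.007,0,0,1],[40,0,0,0.007,0,0,1],[40,0,0,0,0,0,0]])

```text
time: 12.52
tcp_pos: [0.5939, -0.2075, 0.1072]
orientation: [-180.0, -0.1, -42.3]
wrist_force: [-0.1, 0.5, 2.3]
finger_gap: 0.71
finger_force: 64.9
```

Run:
```python
from h import *
o=r.observe(); print(o['tcp_pos'],o['joint_positions'],o['wrist_force'],o['moment'])
snap("scene","pics/s2.png");a=cv2.imread("pics/s2.png"); c=cv2.resize(a[130:290,130:330],None,fx=4,fy=4,interpolation=cv2.INTER_CUBIC)
cv2.imwrite("pics/s2c.png",np.uint8(255*(c/255.)**.6))
```

```text
[ 0.59389442 -0.20750112  0.10717375] [-2.50323181e+01  3.11212528e+01  9.42308616e-01  5.97695676e+01
 -2.98630179e-03 -1.62760849e+02] [-0.06827485  0.47978708  2.29884715] [ 0.15885905 -0.07776361  0.01193674]
```

View pics/s2c.png

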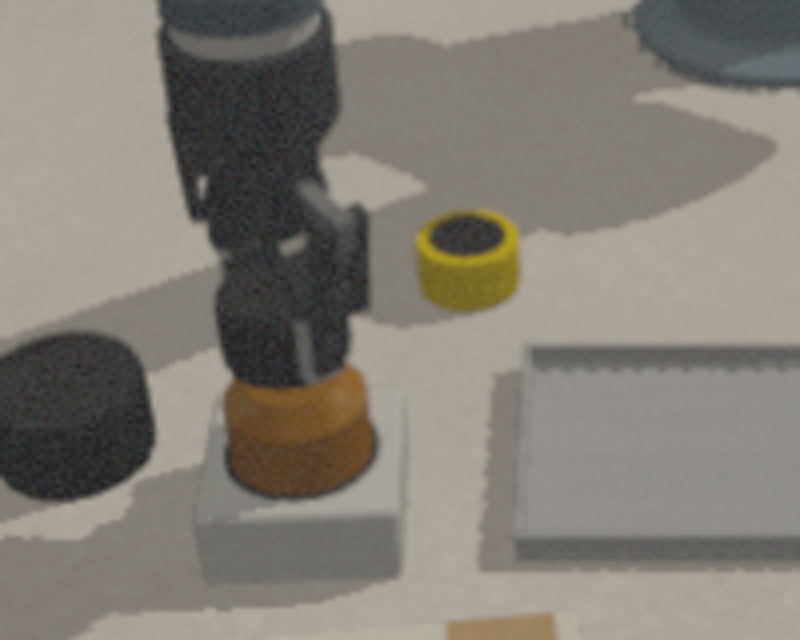

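The grip is still on the cap (s2c around (285,350)) and the jar is exposed below it. I'll release, unwind about 210° and check the cap height.

Request:
send_rows(deltas=[[100,0,0,0,0,0,0],[100,0,0,0,0,0,0],[100,0,0,0,0,0,0],[100,0,0,0,0,0,0],[100,0,0,0,0,0,-1],[100,0,0,0,0,0,-1],[100,0,0,0,0,0,-1],[100,0,0,0,0,0,-1],[100,0,0,0,0,0,-1],[100,0,0,0,0,0,-1],[100,0,0,0,0,0,-1],[100,0,0,0,0,0,-1]])

```text
time: 14.08
tcp_pos: [0.5935, -0.2074, 0.1067]
orientation: [180.0, 0.0, -82.4]
wrist_force: [0.2, 0.6, 0.2]
finger_gap: 0.996
finger_force: 0.0
```

Request:
send_rows(deltas=[[100,0,0,0,0,0,-1],[100,0,0,0,0,0,-1],[100,0,0,0,0,0,-1],[100,0,0,0,0,0,-1],[100,0,0,0,0,0,-1],[100,0,0,0,0,0,-1],[100,0,0,0,0,0,-1],[100,0,0,0,0,0,-1],[100,0,0,0,0,0,-1],[100,0,0,0,0,0,-1],[100,0,0,0,0,0,-1],[100,0,0,0,0,0,-1]])

```text
time: 15.58
tcp_pos: [0.5935, -0.2074, 0.1067]
orientation: [180.0, -0.0, -142.4]
wrist_force: [-0.0, -0.4, 0.1]
finger_gap: 1.0
finger_force: 0.0
```

Request:
send_rows(deltas=[[100,0,0,0,0,0,-1],[100,0,0,0,0,0,-1],[100,0,0,0,0,0,-1],[100,0,0,0,0,0,-1],[100,0,0,0,0,0,-1],[100,0,0,0,0,0,-1],[100,0,0,0,0,0,-1],[100,0,0,0,0,0,-1],[100,0,0,0,0,0,-1],[100,0,0,0,0,0,-1],[100,0,0,0,0,0,-1],[100,0,0,0,0,0,-1]])

```text
time: 17.08
tcp_pos: [0.5935, -0.2074, 0.1068]
orientation: [180.0, 0.0, 157.6]
wrist_force: [-1.0, -0.4, 0.1]
finger_gap: 1.004
finger_force: 0.0
```

Request:
send_rows(deltas=[[100,0,0,0,0,0,-1],[100,0,0,0,0,0,-1],[100,0,0,0,0,0,-1],[100,0,0,0,0,0,-1],[100,0,0,0,0,0,-1],[100,0,0,0,0,0,-1],[100,0,0,0,0,0,-1],[100,0,0,0,0,0,-1],[100,0,0,0,0,0,-1],[100,0,0,0,0,0,-1],[100,0,0,0,0,0,0]])

```text
time: 18.45
tcp_pos: [0.5935, -0.2074, 0.1067]
orientation: [180.0, 0.0, 107.8]
wrist_force: [0.7, -0.7, -0.1]
finger_gap: 1.003
finger_force: 0.0
```

Run:
```python
from h import *
o=r.observe(); print(o['tcp_pos'],o['joint_positions'],o['wrist_force'],o['moment'])
snap("scene","pics/s3.png");
def crop(f):
    c=cv2.imread(f)[175:265,170:240]; c=cv2.resize(c,None,fx=5.5,fy=5.5,interpolation=cv2.INTER_CUBIC)
    return np.uint8(255*(c/255.)**.5)
cv2.imwrite("pics/s3c.png",np.hstack([crop("pics/scene.png"),crop("pics/s3.png")]))
for z in(.095,.108,.13,.143): print(z,(proj("pics/s3.png",(.5935+.031*.8,-.2075,z))-[170,175])*5.5)
```

```text
[ 0.59351727 -0.20741657  0.10673874] [-2.50422750e+01  3.11359045e+01  8.99529117e-01  5.97590156e+01
  1.75799124e-03  4.71285275e+01] [ 0.68470928 -0.69403398 -0.12320787] [ 0.01703114 -0.00946406  0.04474837]
0.095 [155.64822068 302.03361228]
0.108 [151.39208439 272.41806161]
0.13 [144.03041841 221.02283105]
0.143 [139.58414752 189.87580114]
```

View pics/s3c.png

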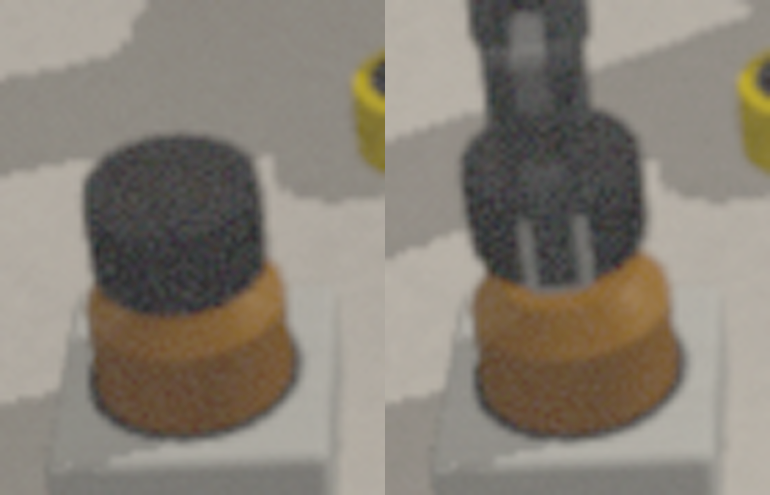

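The cap has risen by roughly 12–13 mm: its lower edge moved from about y=312 to about y=285 in the crop. I'll regrip and finish unscrewing.

Request:
send_rows(deltas=[[40,0,0,0,0,0,0],[40,0,0,0,0,0,0],[40,0,0,0,0,0,0],[40,0,0,0,0,0,0],[40,0,0,0,0,0,0],[40,0,0,0,0,0,0],[40,0,0,0,0,0,0]])

```text
time: 19.38
tcp_pos: [0.5938, -0.2075, 0.1071]
orientation: [180.0, 0.0, 107.8]
wrist_force: [-0.4, 0.2, 5.3]
finger_gap: 0.708
finger_force: 64.9
```

Request:
send_rows(deltas=[[40,0,0,0.007,0,0,1],[40,0,0,0.007,0,0,1],[40,0,0,0.007,0,0,1],[40,0,0,0.007,0,0,1],[40,0,0,0.007,0,0,1],[40,0,0,0.007,0,0,1],[40,0,0,0.007,0,0,1],[40,0,0,0.007,0,0,1],[40,0,0,0.007,0,0,1],[40,0,0,0.007,0,0,1],[40,0,0,0.007,0,0,1],[40,0,0,0.007,0,0,1]])

```text
time: 20.88
tcp_pos: [0.5939, -0.2073, 0.1097]
orientation: [180.0, 0.1, 167.9]
wrist_force: [0.5, 1.6, 4.8]
finger_gap: 0.707
finger_force: 65.1
```

Request:
send_rows(deltas=[[40,0,0,0.007,0,0,1],[40,0,0,0.007,0,0,1],[40,0,0,0.007,0,0,1],[40,0,0,0.007,0,0,1],[40,0,0,0.007,0,0,1],[40,0,0,0.007,0,0,1],[40,0,0,0.007,0,0,1],[40,0,0,0.007,0,0,1],[40,0,0,0.007,0,0,1],[40,0,0,0.007,0,0,1],[40,0,0,0.007,0,0,1],[40,0,0,0.007,0,0,1]])

```text
time: 22.38
tcp_pos: [0.5941, -0.2071, 0.1122]
orientation: [-180.0, 0.1, -132.1]
wrist_force: [0.7, 1.6, 4.9]
finger_gap: 0.709
finger_force: 65.1
```

Request:
send_rows(deltas=[[40,0,0,0.007,0,0,1],[40,0,0,0.007,0,0,1],[40,0,0,0.007,0,0,1],[40,0,0,0.007,0,0,1],[40,0,0,0.007,0,0,1],[40,0,0,0.007,0,0,1],[40,0,0,0.007,0,0,1],[40,0,0,0.007,0,0,1],[40,0,0,0.007,0,0,1],[40,0,0,0.007,0,0,1],[40,0,0,0.007,0,0,1],[40,0,0,0.007,0,0,1]])

```text
time: 23.88
tcp_pos: [0.594, -0.2068, 0.1147]
orientation: [-179.9, 0.0, -72.1]
wrist_force: [1.0, 2.1, 5.6]
finger_gap: 0.709
finger_force: 65.1
```

Request:
send_rows(deltas=[[40,0,0,0.007,0,0,1],[40,0,0,0.007,0,0,1],[40,0,0,0.007,0,0,1],[40,0,0,0.007,0,0,1],[40,0,0,0.007,0,0,1],[40,0,0,0.007,0,0,1],[40,0,0,0,0,0,0]])

```text
time: 24.75
tcp_pos: [0.5936, -0.207, 0.1159]
orientation: [-180.0, 0.0, -42.2]
wrist_force: [-1.0, 1.9, 5.2]
finger_gap: 0.708
finger_force: 65.1
```

Request:
send_rows(deltas=[[40,0,0,0.04,0,0,0.4],[40,0,0,0.04,0,0,0.2],[40,0,0,0.04,0,0,0],[40,0,0,0,0,0,0]])

```text
time: 25.25
tcp_pos: [0.5931, -0.2072, 0.1188]
orientation: [180.0, 0.1, -39.2]
wrist_force: [0.1, 0.7, -1.9]
finger_gap: 0.708
finger_force: 64.8
```

Request:
send_rows(deltas=[[40,0,0,0.05,0,0,0],[40,0,0,0.05,0,0,0],[40,0,0,0,0,0,0]])

```text
time: 25.62
tcp_pos: [0.5937, -0.2077, 0.1225]
orientation: [180.0, -0.0, -39.2]
wrist_force: [-0.7, 0.2, -0.9]
finger_gap: 0.707
finger_force: 64.8
```

Request:
send_rows(deltas=[[40,0,0,0.3,0,0,0],[40,0,0,0.5,0,0,0],[40,0,0,0.6,0,0,0],[40,0,0,0.5,0,0,0],[40,0,0,0.1,0,0,0],[40,0,0,0,0,0,0]])

```text
time: 26.38
tcp_pos: [0.5936, -0.2075, 0.1823]
orientation: [180.0, -0.0, -39.2]
wrist_force: [0.8, -0.1, -0.4]
finger_gap: 0.705
finger_force: 64.8
```

Request:
send_rows(deltas=[[40,-0.12,0.3,0,0,0,0],[40,-0.24,0.65,0,0,0,0],[40,-0.3,0.85,0,0,0,0],[40,-0.3,0.85,0,0,0,0],[40,-0.3,0.85,0,0,0,0],[40,-0.3,0.85,0,0,0,0],[40,-0.3,0.85,0,0,0,0],[40,-0.3,0.85,0,0,0,0],[40,-0.2,0.5,0,0,0,0],[40,-0.06,0.2,0,0,0,0],[40,0,0,0,0,0,0]])

```text
time: 27.75
tcp_pos: [0.521, -0.005, 0.1821]
orientation: [180.0, -0.0, -39.2]
wrist_force: [-0.5, 0.2, -0.8]
finger_gap: 0.708
finger_force: 64.8
```

Run:
```python
from h import *
o=r.observe(); print(o['tcp_pos'],o['joint_positions'],o['wrist_force'])
snap("scene","pics/s4.png"); c=cv2.resize(cv2.imread("pics/s4.png")[110:290,170:410],None,fx=3.3,fy=3.3,interpolation=cv2.INTER_CUBIC)
cv2.imwrite("pics/s4c.png",np.uint8(255*(c/255.)**.5))
x,y,z=o['tcp_pos']
for h in(0,.035): print((proj("pics/s4.png",(x+.03,y,z+h))-[170,110])*3.3)
```

```text
[ 0.52095024 -0.00495284  0.18210505] [-7.50883617e+00  1.65003528e+01 -1.00161031e+01  6.34841784e+01
 -2.45376215e-02 -1.48298238e+02] [-0.46847573  0.16625463 -0.77066334]
[459.89886284 228.97557421]
[462.21805198 174.73458135]
```

View pics/s4c.png

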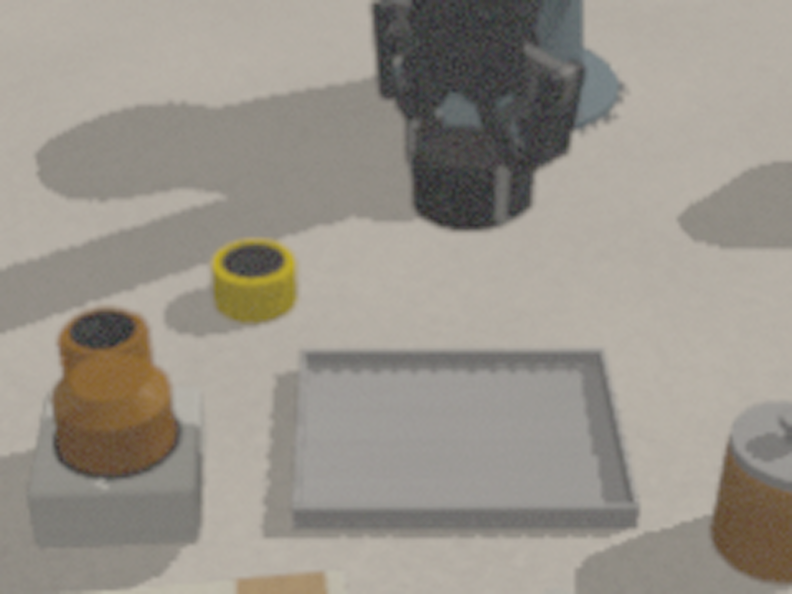

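The jar is open and the cap is held level, its lower edge at (472,227), which matches TCP height. Lowering.

Request:
send_rows(deltas=[[40,0,0,-0.4,0,0,0],[40,0,0,-0.8,0,0,0],[40,0,0,-0.9,0,0,0],[40,0,0,-0.9,0,0,0],[40,0,0,-0.9,0,0,0],[40,0,0,-0.8,0,0,0],[40,0,0,-0.4,0,0,0],[40,0,0,-0.3,0,0,0],[40,0,0,-0.1,0,0,0],[40,0,0,0,0,0,0]])

```text
time: 29.05
tcp_pos: [0.5214, -0.005, 0.0176]
orientation: [-180.0, -0.0, -39.2]
wrist_force: [0.1, 0.3, -0.8]
finger_gap: 0.71
finger_force: 64.8
```

Request:
send_rows(deltas=[[40,0,0,-0.06,0,0,0],[40,0,0,-0.06,0,0,0],[40,0,0,-0.06,0,0,0],[40,0,0,-0.04,0,0,0],[40,0,0,0,0,0,0]])

```text
time: 29.68
tcp_pos: [0.5208, -0.0049, 0.0105]
orientation: [180.0, 0.0, -39.2]
wrist_force: [-0.0, 0.1, -0.5]
finger_gap: 0.708
finger_force: 64.8
```

Request:
send_rows(deltas=[[40,0,0,-0.04,0,0,0],[40,0,0,-0.04,0,0,0],[40,0,0,-0.04,0,0,0],[40,0,0,-0.04,0,0,0],[40,0,0,0,0,0,0]])

```text
time: 30.3
tcp_pos: [0.5208, -0.0049, 0.0057]
orientation: [180.0, 0.0, -39.2]
wrist_force: [0.7, 0.8, -0.8]
finger_gap: 0.706
finger_force: 64.8
```

Request:
send_rows(deltas=[[40,0,0,-0.03,0,0,0],[40,0,0,-0.03,0,0,0],[40,0,0,0,0,0,0]])

```text
time: 30.68
tcp_pos: [0.5208, -0.0049, 0.0039]
orientation: [180.0, 0.0, -39.2]
wrist_force: [0.1, 0.6, -0.5]
finger_gap: 0.703
finger_force: 64.8
```

Request:
send_rows(deltas=[[40,0,0,-0.03,0,0,0],[40,0,0,-0.02,0,0,0],[40,0,0,0,0,0,0]])

```text
time: 31.05
tcp_pos: [0.521, -0.0049, 0.0037]
orientation: [180.0, -0.0, -39.2]
wrist_force: [-4.0, 0.0, 10.6]
finger_gap: 0.708
finger_force: 66.2
```

Contact: fz has risen to 10.6 N. I'll release and lift away.

Request:
send_rows(deltas=[[50,0,0,0.02,0,0,0],[100,0,0,0,0,0,0],[100,0,0,0,0,0,0],[100,0,0,0,0,0,0],[100,0,0,0,0,0,0],[100,0,0,0.2,0,0,0],[100,0,0,0.5,0,0,0],[100,0,0,0.9,0,0,0],[100,0,0,0.9,0,0,0],[100,0,0,0.9,0,0,0],[100,0,0,0.6,0,0,0],[100,0,0,0,0,0,0]])

```text
time: 32.55
tcp_pos: [0.5227, -0.0051, 0.1256]
orientation: [-179.9, -0.2, -39.2]
wrist_force: [0.4, 0.2, 0.0]
finger_gap: 0.999
finger_force: 0.0
```

Run:
```python
from h import *
snap("scene","pics/s5.png"); c=cv2.imread("pics/s5.png")
cv2.imwrite("pics/s5c.png",np.uint8(255*(c/255.)**.6))
print(r.observe()["wrist_force"])
```

```text
[-0.20703225  0.3251239  -1.18979073]
```

View pics/s5c.png

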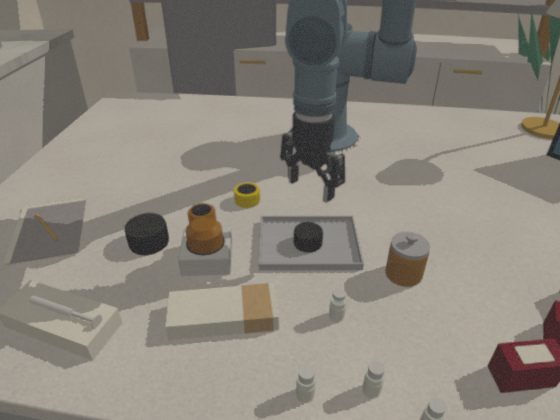

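The cap stands flat mid-tray at (308,237). The gripper is clear, and the knob jar, carton and vial have not moved.

```bash
python3 -c "
from bench import r
print(r.close_job())"
```

```text
the job is handed in; nothing more can be done
None
```

The jar is open: the cap was unscrewed, lifted clear and set down flat in the middle of the tray, the other objects look unmoved in the last picture, and I handed the job in (no verdict was returned).

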